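# Lay out lidded jars on a kiln shelf

## Task

Load the round kiln shelf for firing: stand the tall jar centred on the round setter and the squat jar centred on the square setter, each closed with the lid that fits it, and stand the kiln post upright directly on the shelf, midway between the round and the square setter. Leave the three-armed stilt empty, do not knock a jar over, and leave the tool pot and the trimming tool where they are.

Things in the scene. Friction and masses are not known exactly. Their poses are not given: they have to be found in the camera images.
- round_setter: Flat round setter: cream kiln-clay disc, 84 mm across and 10 mm thick. It is fixed on the round grey kiln shelf (310 mm across, its top at z = 18 mm), 180 mm centre to centre from the two other pieces of kiln furniture there. Origin: centre of its underside, z up; its top is 10 mm above the origin.
- square_setter: Flat square setter: cream kiln-clay tile, 80 x 80 mm and 10 mm thick (x and y along its sides). It is fixed on the round grey kiln shelf (310 mm across, its top at z = 18 mm), 180 mm centre to centre from the two other pieces of kiln furniture there. Origin: centre of its underside, z up; its top is 10 mm above the origin.
- stilt: Three-armed stilt: cream kiln-clay star, three arms 42 mm long and 16 mm wide, 10 mm thick; it stays empty. It is fixed on the round grey kiln shelf (310 mm across, its top at z = 18 mm), 180 mm centre to centre from the two other pieces of kiln furniture there. Origin: centre of its underside, z up; its top is 10 mm above the origin.
- tall_jar: Tall brown clay jar, an open straight cylinder 50 mm across outside and 85 mm high, mouth 41 mm wide, walls 4.5 mm, about 0.16 kg. Origin: centre of its underside, z up along its axis. Starts upright on the square grey-green ware board (fixed, 290 mm, top at z = 12 mm).
- squat_jar: Squat brown clay jar, an open straight cylinder 58 mm across outside and 55 mm high, mouth 49 mm wide, walls 4.5 mm, about 0.16 kg. Origin: centre of its underside, z up along its axis. Starts upright on the square grey-green ware board (fixed, 290 mm, top at z = 12 mm).
- small_lid: Small brown clay lid: a plug 36 mm across and 6 mm deep below a 50 mm flange 5 mm thick, on top a round knob 18 mm across, 20 mm high; 31 mm high in all, 0.05 kg. Fits the tall jar's mouth with 2.5 mm to spare all round, flange on the rim. Origin: centre of the plug's underside, z up. Starts upright on the square grey-green ware board (fixed, 290 mm, top at z = 12 mm).
- large_lid: Large brown clay lid: a plug 44 mm across and 6 mm deep below a 58 mm flange 5 mm thick, on top a round knob 18 mm across, 20 mm high; 31 mm high in all, 0.05 kg. Fits the squat jar's mouth with 2.5 mm to spare all round, flange on the rim. Origin: centre of the plug's underside, z up. Starts upright on the square grey-green ware board (fixed, 290 mm, top at z = 12 mm).
- post: Kiln post: cream kiln-clay square bar, 30 x 30 mm and 70 mm high, about 0.13 kg. Origin: centre of its underside, z up, x and y square to its sides. Starts upright on the square grey-green ware board (fixed, 290 mm, top at z = 12 mm).
- tool_pot: Bystander: white pot, 80 mm across and 90 mm high, with wooden tools standing in it up to 190 mm, on the table beyond the work. Origin: centre of its underside.
- trim_tool: Bystander: trimming tool with a wooden handle and a steel loop, 175 mm long and 16 mm thick, lying on the table beyond the work, its x along it towards the loop. Origin: on the table under it, 80 mm from the handle's end.

How it is judged:
By the outcome, as a careful person would: the job done as asked, in the order asked, and still so for the second after the job is handed in, with the robot touching nothing.
It also fails if it takes over 122 s, if anything falls off the work surface, if the arm or the gripper's body presses on something with over 40 N, if the wrist force passes 120 N, or if a joint passes its speed limit or range.

## Robot

A 7-joint arm with a two-finger parallel gripper is mounted at the origin on the work surface. World frame = base frame: x ahead of the robot, y to its left, z up, the work surface at z = 0. Lengths are in m, angles in rad, forces in N, time in s.
With the tool pointing down it reaches from about 0.4 to 0.85 m from the base axis. Payload 10.4 kg.
Tool frame: the origin (TCP) lies at the centre of the arm's flange, where the gripper is bolted on; the fingertips stand 182 mm ahead of it and the grasp point (between the pads) lies r.grasp_offset ahead of it (r.grasp_offset is the distance from the TCP to the grasp point, in m); z points along the fingers, y is the line along which they close (so a half turn about z gives the same grasp; the last joint's range is limited). The gripper opens to 87 mm and grips with 3 to 60 N. Pads are 19 mm wide; open, the fingers measure 117 mm over their backs; the gripper's body (75 mm by 190 mm) begins 51 mm behind the grasp point.
Start: joints at [-1.326, 0.332, -0.065, 1.46, 0.022, 1.35, -0.088], TCP at [0.165, 0.603, 0.405] pointing down, gripper open.
Joint ranges: [-2.6, 2.6], [-0.5, 2.12], [-1.47, 1.34], [0.16, 2.42], [-1.27, 4.41], [0.06, 2.06], [-2.6, 2.6]. Speed limits (rad/s): [2.22, 2.22, 2.79, 2.79, 3.14, 3.14, 3.14].

## Interface

Orientations are given as a unit quaternion [x, y, z, w].
In Python, from bench import status, vision, job, spotter, r gives the robot as it stands. The module is installed in compiled form; this text tells all that it offers.
- The arm moves only by the tool play_rows, never from a script. Its argument "series" is a list of rows, each a list of 6 numbers: the shift along the tool's x, y, z each as a share of 150 mm, from -1 to 1, then the turn, a rotation vector about the tool's x, y, z each as a share of 30 degrees, from -1 to 1. In form: [[x, y, z, ax, ay, az], ...]. A call has 1 to 5 rows; each row is the pose to reach, as a shift and turn from the pose commanded when the call began, along the tool's axes at that moment; what a row does not reach only later rows make up. A row lasts 1/10 s, in which the tool goes at most 50 mm and 8.59 degrees, less where a joint would pass 70% of its speed; a pose out of reach is approached as far as the arm can. A call with a number of a shift or a turn outside -1 to 1 is refused whole. A call with a gripper value outside its range is refused whole. "fingers" is the opening, from -1 (shut) to 1 (fully open), set as the call begins (left out, the last holds). The fingers move at their own pace and stop on an object; "squeeze" is the grip in N (left out, the last holds). Time passes only in rows, so rows that repeat a pose let the fingers close. It gives the time, the measured TCP pose, the force, the opening and the grip force at its end, in the units of the state.
- status.read_state(): the state, without advancing time (a new reading comes with each control period).
- vision.camera(name): name is "side" or "top"; returns the picture (480x640x3 uint8, blue, green, red); there is no depth.
- vision.calibration(name): a dict with "fx", "fy", "cx", "cy" (pixels), "rvec" (rotation vector, rad) and "tvec" (3), from world to camera coordinates, as OpenCV has them. Camera axes: x right, y down, z forward; pixel columns grow to the right and rows downward; lengths in m; the calibration is good to about 2 mm. A picture is of the moment at which its call begins. calibration takes no time and is no camera call.
- job.close_job(): hands the job in; it is judged then, once.
Trained networks look in the newest picture that a camera, given by its name, has taken for a name from the list of things; names that differ only in an ending like _2 or _b are one class to them, and where a whole thing is asked for, a point or a joint stands for the part that bears it (a point fixed in the world has none). Each returns a list of dicts, best first, with "conf" (0 to 1); they miss things now and then, are a little off and sometimes report something else, mostly with a low value. They report only what shows in the picture. A call takes as long as a camera call.
- spotter.boxes_of(camera, name): "point" ([x, y, z] in m, in world coordinates, good to about 4 mm: the middle of the surface that is visible of it).
- spotter.regions_of(camera, name): "pixels" (480x640 bool, what is visible of it).
The state is a dict: "time": time; "joint_positions": joint angles; "joint_vel": joint speeds; "joint_torque": joint torques, N m; "ee_pos": TCP position; "eef_rot": TCP orientation; "ft_force": force on the tool from outside, world axes, zero at the start; "torque": the same for the moment, N m; "width": finger opening in m; "grip_force": force on a finger pad.
Only numpy, scipy, OpenCV 4.12 (cv2) and the standard library are available. Lean on these libraries where they do the work, as an engineer would, in place of code of your own. Each camera call takes 0.05 s, during which the arm holds its last target. There are 200 camera calls.

## Working session

There is one attempt and no reset: what is moved stays moved. The work goes in short steps, Python scripts to look and compute and a tool call to move; the robot and the scene stay as the last step left them, time stands still between calls to the robot, and variables do not carry over. Pictures are saved under pics/ and viewed, at most 14 in all, crops included, and the job is handed in when it is done.

Besides the shell and the picture viewer there is one more tool, called after ">>>" as name(argument=value, ...), one argument or row to a line, values as JSON. play_rows: Moves the arm, as the interface text tells. Shift numbers are shares of 150 mm and turn numbers shares of 30 degrees, none past 1 either way. Its arguments: {"type":"object","properties":{"series":{"type":"array","items":{"type":"array","items":{"type":"number"}}},"fingers":{"type":"number"},"squeeze":{"type":"number"}},"required":["series"]}

```bash
mkdir -p pics
python3 - <<'E'
from bench import status, vision, job, spotter, r
import cv2
print(status.read_state(), r.grasp_offset)
for c in ("side","top"):
    cv2.imwrite(f"pics/{c}0.png",vision.camera(c)); print(vision.calibration(c))
    for n in "round_setter square_setter stilt tall_jar squat_jar small_lid large_lid post tool_pot trim_tool".split():
        print(c,n,[([round(float(v),4) for v in d["point"]],round(float(d["conf"]),2)) for d in spotter.boxes_of(c,n)][:3])
print(status.read_state()["time"])
E
```

```text
{'time': 0.0, 'joint_positions': array([-1.32556456,  0.33285783, -0.06466945,  1.4609312 ,  0.02160574,
        1.34989538, -0.08849528]), 'joint_vel': array([ 6.39811573e-04, -1.10693475e-03,  8.35774525e-05, -1.34829995e-03,
        1.68192606e-03, -1.43865993e-04, -6.87731408e-04]), 'joint_torque': array([-5.01090744e-04, -6.23260260e+01,  2.41011410e-02, -3.89901066e+01,
       -6.14614505e-02,  3.98683024e-02,  1.46172792e-04]), 'ee_pos': array([0.16537808, 0.6025915 , 0.40396729]), 'eef_rot': array([ 1.33516999e-01,  9.91046277e-01, -6.96138238e-04, -5.32960228e-05]), 'ft_force': array([ 0.36584591, -0.04000433,  0.24632392]), 'torque': array([0.03195357, 0.03983039, 0.04184014]), 'grip_force': 0.0, 'width': 0.0868982769344374} 0.1635
{'fx': 479.92726316597043, 'fy': 479.92726316597043, 'cx': 317.03893224485336, 'cy': 235.94281573526038, 'rvec': array([ 2.11679414, -0.31476724,  0.16079557]), 'tvec': array([-0.58387189,  0.14709533,  0.92629099])}
side round_setter [([0.4632, 0.0821, 0.0296], 0.94)]
side square_setter [([0.4652, 0.2585, 0.0293], 0.7), ([0.7667, -0.0432, 0.0744
[... 452 characters left out ...]
2536786, 'fy': 580.797262536786, 'cx': 316.90494439430194, 'cy': 242.92689208802818, 'rvec': array([ 2.1581588 , -2.21758396,  0.12272428]), 'tvec': array([-3.02875615e-04,  6.10015120e-01,  1.24524587e+00])}
top round_setter [([0.4672, 0.0898, 0.0296], 0.9)]
top square_setter [([0.4613, 0.2648, 0.0251], 0.79)]
top stilt [([0.6176, 0.19, 0.0282], 0.74)]
top tall_jar [([0.5041, -0.2274, 0.0578], 0.61), ([0.4261, -0.15, 0.0254], 0.27)]
top squat_jar [([0.6018, -0.1365, 0.0391], 0.6)]
top small_lid [([0.4401, -0.3186, 0.0224], 0.67)]
top large_lid [([0.4236, -0.1489, 0.0256], 0.77)]
top post [([0.5977, -0.3019, 0.0829], 0.83)]
top tool_pot []
top trim_tool [([0.7664, 0.1658, 0.0123], 0.71)]
1.1
```

View pics/side0.png

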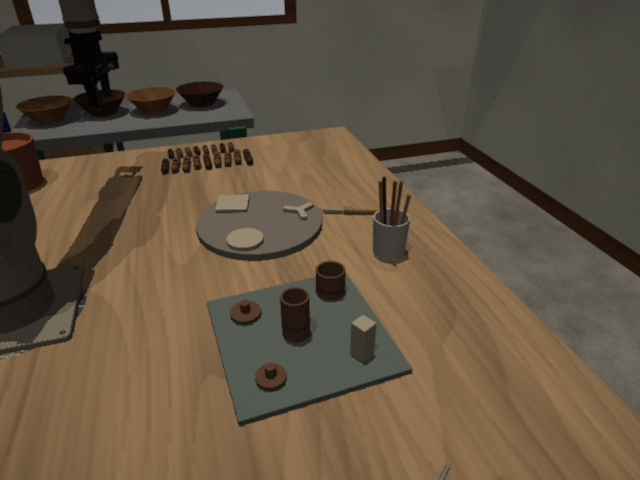

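View pics/top0.png

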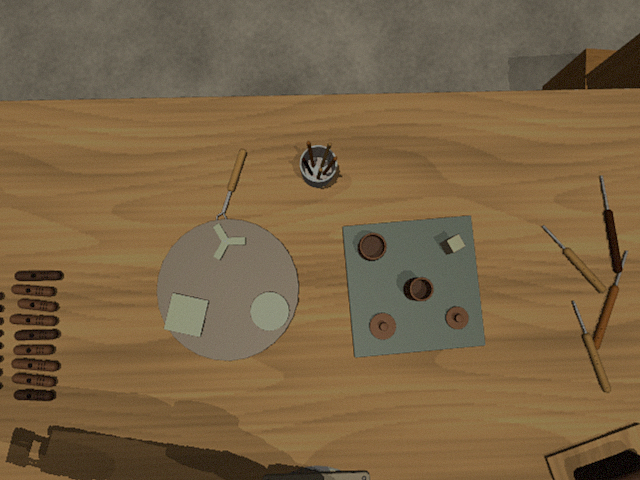

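The side view shows the jars at about (295,315) and (330,280), the lids at (246,312) and (270,376), and the post at (363,338). In the top view the setters are at (187,314) and (270,311), the stilt at (228,240), the jars at (419,289) and (372,247), the lids at (382,326) and (457,317), and the post at (455,243). Next I'll fit the known shapes to masks from both views, with height left free.

```bash
cat > h.py <<'E'
from bench import status, vision, job, spotter, r
import cv2, numpy as np
from scipy.optimize import minimize
from scipy.spatial.transform import Rotation as R
t=np.linspace(0,2*np.pi,48,endpoint=False)
def cyl(d,z0,z1): return np.array([[d/2*np.cos(a),d/2*np.sin(a),z] for z in (z0,z1) for a in t])
def box(w,h): return np.array([[sx*w/2,sy*w/2,z] for z in (0,h) for sx in (-1,1) for sy in (-1,1)])
def lid(p,f): return [cyl(p,0,.006),cyl(f,.006,.011),cyl(.018,.011,.031)]
def star():
    return None
M=dict(round_setter=[cyl(.084,0,.01)],square_setter=[box(.08,.01)],tall_jar=[cyl(.05,0,.085)],squat_jar=[cyl(.058,0,.055)],
  small_lid=lid(.036,.05),large_lid=lid(.044,.058),post=[box(.03,.07)])
CAL={c:vision.calibration(c) for c in("side","top")}
def proj(c,P):
    k=CAL[c]; K=np.array([[k["fx"],0,k["cx"]],[0,k["fy"],k["cy"]],[0,0,1]])
    return cv2.projectPoints(np.asarray(P,float).reshape(-1,3),k["rvec"],k["tvec"],K,None)[0].reshape(-1,2)
def render(c,n,p):
    im=np.zeros((480,640),np.uint8); Rz=R.from_euler("z",p[3]).as_matrix()
    for part in M[n]:
        h=cv2.convexHull(proj(c,part@Rz.T+p[:3]).astype(np.float32)).reshape(-1,2)
        cv2.fillConvexPoly(im,np.round(h*16).astype(np.int32),1,cv2.LINE_8,4)
    return im>0
def masks(n,cams=("side","top")):
    o={}
    for c in cams:
        vision.camera(c); d=spotter.regions_of(c,n)
        if d: o[c]=(np.asarray(d[0]["pixels"],bool),d[0]["conf"])
    return o
def fit(n,x0,ms,yaw=False):
    def cost(p):
        q=np.r_[p,0][:4]; s=0
        for c,(m,_) in ms.items():
            g=render(c,n,q)
            s+=1-(g&m).sum()/max(1,(g|m).sum())
            if g.any(): s+=.1*np.linalg.norm(np.argwhere(g).mean(0)-np.argwhere(m).mean(0))
        return s
    best=None
    for y in (np.radians([0,22,45,67]) if yaw else [None]):
        p0=np.r_[x0,[] if y is None else [y]]
        S=np.vstack([p0]+[p0+np.eye(len(p0))[i]*(.008 if i<3 else .3) for i in range(len(p0))])
        o=minimize(cost,p0,method="Nelder-Mead",options=dict(initial_simplex=S,maxiter=300,xatol=1e-4,fatol=1e-4))
        if best is None or o.fun<best.fun: best=o
    return best
E
python3 - <<'E'
from h import *
X=dict(round_setter=(.465,.087,.018),square_setter=(.463,.264,.018),tall_jar=(.502,-.235,.012),squat_jar=(.60,-.143,.012),small_lid=(.44,-.322,.012),large_lid=(.424,-.155,.012),post=(.598,-.302,.012))
for n,x in X.items():
    ms=masks(n); y=n in("post","square_setter")
    o=fit(n,x,ms,y)
    print(n,o.x.round(4),"yaw" if y else "",np.degrees(o.x[3:]).round(1),"cost",round(o.fun,3),{c:(int(m.sum()),round(float(k),2)) for c,(m,k) in ms.items()})
    for c in ms: print("   ",c,fit(n,x,{c:ms[c]},y).x.round(4) if 0 else np.argwhere(ms[c][0]).mean(0)[::-1].round(1),np.argwhere(render(c,n,np.r_[o.x,0][:4])).mean(0)[::-1].round(1))
d=vision.camera("top"); print([q["point"] for q in spotter.boxes_of("top","stilt")],status.read_state()["time"])
E
```

```text
round_setter [0.4662 0.0909 0.0217]  [] cost 0.081 {'top': (1164, 0.86)}
    top [268.9 310.5] [268.9 310.4]
square_setter [ 0.4633  0.2708  0.0199 -0.2301] yaw [-13.2] cost 0.228 {'side': (526, 0.84), 'top': (1475, 0.67)}
    side [232.6 202.9] [232.7 202.8]
    top [185.6 314.1] [185.6 314.1]
tall_jar [ 0.5031 -0.2276  0.0131]  [] cost 0.261 {'side': (1463, 0.79), 'top': (583, 0.82)}
    side [295.2 313.8] [295.5 313.8]
    top [418.2 288.5] [417.9 288.9]
squat_jar [ 0.5975 -0.1328  0.0122]  [] cost 0.268 {'side': (1023, 0.7), 'top': (610, 0.96)}
    side [330.3 279.7] [330.5 279.8]
    top [371.  246.2] [370.9 246.4]
small_lid [ 0.4394 -0.3171  0.013 ]  [] cost 0.292 {'side': (640, 0.93), 'top': (414, 0.86)}
    side [270.8 375.1] [271.4 375. ]
    top [456.4 317.1] [456.3 317.2]
large_lid [ 0.4259 -0.1534  0.0139]  [] cost 0.262 {'side': (544, 0.59), 'top': (571, 0.79)}
    side [245.3 310.7] [245.8 310.5]
    top [382.  325.5] [381.9 325.6]
post [ 0.5971 -0.3077  0.0123  1.7319] yaw [99.2] cost 0.384 {'side': (920, 0.9), 'top': (289, 0.8)}
    side [362.9 337.5] [363.  337.6]
    top [451.9 244. ] [451.8 244.2]
[[0.6151, 0.1909, 0.0263], [0.4654, 0.0884, 0.0305]] 2.6
```

>>> play_rows(
  series=[
    [-0.95, -0.43, 0, 0, 0, -0.512],
    [-0.95, -0.43, 0, 0, 0, -0.512],
    [-0.95, -0.43, 0, 0, 0, -0.512],
    [-0.95, -0.43, 0, 0, 0, -0.512],
    [-0.95, -0.43, 0, 0, 0, -0.512],
  ],
  fingers=1,
  squeeze=20,
)

```text
time: 3.1
ee_pos: [0.2874, 0.5016, 0.4051]
eef_rot: [0.002, 1.0, 0.0, 0.0]
ft_force: [-0.7, -0.3, -0.4]
width: 0.087
grip_force: 0.0
```

>>> play_rows(
  series=[
    [-1, -1, 0, 0, 0, 0],
    [-1, -1, 0, 0, 0, 0],
    [-1, -1, 0, 0, 0, 0],
    [-1, -1, 0, 0, 0, 0],
    [-1, -1, 0, 0, 0, 0],
  ],
)

```text
time: 3.6
ee_pos: [0.4387, 0.3497, 0.4049]
eef_rot: [0.002, 1.0, -0.001, 0.001]
ft_force: [-0.1, 0.6, 0.6]
width: 0.0873
grip_force: 0.0
```

>>> play_rows(
  series=[
    [-0.44, -1, 0, 0, 0, 0],
    [-0.44, -1, 0, 0, 0, 0],
    [-0.44, -1, 0, 0, 0, 0],
    [-0.44, -1, 0, 0, 0, 0],
  ],
)

```text
time: 4.0
ee_pos: [0.5032, 0.1994, 0.405]
eef_rot: [0.002, 1.0, -0.0, 0.001]
ft_force: [-0.6, 0.6, -0.1]
width: 0.0871
grip_force: 0.0
```

>>> play_rows(
  series=[
    [0, -1, 0, 0, 0, 0],
    [0, -1, 0, 0, 0, 0],
    [0, -1, 0, 0, 0, 0],
    [0, -1, 0, 0, 0, 0],
  ],
)

```text
time: 4.4
ee_pos: [0.5019, 0.0481, 0.4052]
eef_rot: [0.003, 1.0, -0.001, 0.0]
ft_force: [0.4, -0.5, -0.9]
width: 0.087
grip_force: 0.0
```

>>> play_rows(
  series=[
    [0, -1, 0.4, 0, 0, 0],
    [0, -1, 0.4, 0, 0, 0],
    [0, -1, 0.4, 0, 0, 0],
    [0, -1, 0.4, 0, 0, 0],
    [0, -1, 0.4, 0, 0, 0],
  ],
)

```text
time: 4.9
ee_pos: [0.5021, -0.0969, 0.344]
eef_rot: [0.001, 1.0, -0.0, -0.001]
ft_force: [0.4, 0.9, 0.1]
width: 0.0871
grip_force: 0.0
```

>>> play_rows(
  series=[
    [0, -0.87, 0.3, 0, 0, 0],
    [0, -0.87, 0.3, 0, 0, 0],
    [0, -0.87, 0.3, 0, 0, 0],
    [0, -0.87, 0.3, 0, 0, 0],
    [0, -0.87, 0.3, 0, 0, 0],
  ],
)

```text
time: 5.4
ee_pos: [0.5033, -0.2254, 0.2997]
eef_rot: [-0.001, 1.0, 0.0, -0.0]
ft_force: [0.8, 1.0, 0.4]
width: 0.0873
grip_force: 0.0
```

>>> play_rows(
  series=[
    [0, 0, 0.25, 0, 0, 0],
    [0, 0, 0.49, 0, 0, 0],
    [0, 0, 0.49, 0, 0, 0],
    [0, 0, 0.49, 0, 0, 0],
  ],
)

```text
time: 5.8
ee_pos: [0.503, -0.2257, 0.2271]
eef_rot: [-0.002, 1.0, 0.0, 0.0]
ft_force: [-0.1, -0.3, 0.6]
width: 0.0872
grip_force: 0.0
```

>>> play_rows(
  series=[
    [0, 0, 0, 0, 0, 0],
    [0, 0, 0, 0, 0, 0],
    [0, 0, 0, 0, 0, 0],
    [0, 0, 0, 0, 0, 0],
    [0, 0, 0, 0, 0, 0],
  ],
  fingers=-1,
  squeeze=10,
)

```text
time: 6.3
ee_pos: [0.502, -0.2276, 0.2265]
eef_rot: [-0.0, 1.0, 0.0, 0.0]
ft_force: [-0.3, 0.9, -0.1]
width: 0.0552
grip_force: 0.0
```

>>> play_rows(
  series=[
    [0, 0, 0, 0, 0, 0],
    [0, 0, 0, 0, 0, 0],
    [0, 0, 0, 0, 0, 0],
  ],
)

```text
time: 6.6
ee_pos: [0.502, -0.2276, 0.2263]
eef_rot: [-0.0, 1.0, 0.0, 0.0]
ft_force: [-1.2, 1.7, 3.6]
width: 0.0496
grip_force: 10.0
```

>>> play_rows(
  series=[
    [0, 0, 0, 0, 0, 0],
    [0, 0, 0, 0, 0, 0.28],
    [0, 0, 0, 0, 0, 0.56],
    [0, 0, 0, 0, 0, 0.84],
    [0, 0, 0, 0, 0, 1],
  ],
  fingers=0.5,
)

```text
time: 7.1
ee_pos: [0.5019, -0.2276, 0.226]
eef_rot: [0.261, 0.965, -0.0, -0.0]
ft_force: [-0.1, -0.2, -0.2]
width: 0.0648
grip_force: 0.0
```

>>> play_rows(
  series=[
    [0, 0, 0, 0, 0, 1],
    [0, 0, 0, 0, 0, 1],
    [0, 0, 0, 0, 0, 1],
    [0, 0, 0, 0, 0, 1],
  ],
)

```text
time: 7.5
ee_pos: [0.5019, -0.2275, 0.226]
eef_rot: [0.502, 0.865, -0.0, -0.0]
ft_force: [0.5, 0.3, 0.1]
width: 0.0652
grip_force: 0.0
```

>>> play_rows(
  series=[
    [0, 0, 0, 0, 0, 1],
    [0, 0, 0, 0, 0, 1],
    [0, 0, 0, 0, 0, 1],
    [0, 0, 0, 0, 0, 1],
  ],
)

```text
time: 7.9
ee_pos: [0.5019, -0.2275, 0.226]
eef_rot: [0.709, 0.705, -0.0, -0.0]
ft_force: [0.7, -0.3, 0.6]
width: 0.0651
grip_force: 0.0
```

>>> play_rows(
  series=[
    [0, 0, 0, 0, 0, 0],
    [0, 0, 0, 0, 0, 0],
    [0, 0, 0, 0, 0, 0],
    [0, 0, 0, 0, 0, 0],
    [0, 0, 0, 0, 0, 0],
  ],
  fingers=-1,
  squeeze=20,
)

```text
time: 8.4
ee_pos: [0.5019, -0.2276, 0.2262]
eef_rot: [0.707, 0.707, 0.0, 0.0]
ft_force: [1.4, -0.1, -1.2]
width: 0.0504
grip_force: 20.0
```

>>> play_rows(
  series=[
    [0, 0, -0.2, 0, 0, 0],
    [0, 0, -0.5, 0, 0, 0],
    [0, 0, -0.6, 0, 0, 0],
    [0, 0, -0.6, 0, 0, 0],
  ],
)

```text
time: 8.8
ee_pos: [0.5024, -0.228, 0.318]
eef_rot: [0.707, 0.707, 0.001, 0.001]
ft_force: [0.6, -1.2, -2.8]
width: 0.0501
grip_force: 20.0
```

>>> play_rows(
  series=[
    [0.2, 0, 0, 0, 0, 0],
    [0.5, -0.1, 0, 0, 0, 0],
    [0.8, -0.15, 0, 0, 0, 0],
    [1, -0.24, 0, 0, 0, 0],
    [1, -0.24, 0, 0, 0, 0],
  ],
)

```text
time: 9.3
ee_pos: [0.4643, -0.0729, 0.3143]
eef_rot: [0.704, 0.71, -0.0, -0.002]
ft_force: [0.2, 0.7, -1.6]
width: 0.0504
grip_force: 20.0
```

>>> play_rows(
  series=[
    [0.3, 0, 0, 0, 0, 0],
    [0.6, 0, 0, 0, 0, 0],
    [0.9, 0, 0, 0, 0, 0],
    [1, 0, 0, 0, 0, 0],
    [1, 0, 0, 0, 0, 0],
  ],
)

```text
time: 9.8
ee_pos: [0.4654, 0.0745, 0.3149]
eef_rot: [0.705, 0.709, -0.001, -0.0]
ft_force: [0.3, -0.6, -2.2]
width: 0.05
grip_force: 20.0
```

>>> play_rows(
  series=[
    [0.13, 0, 0.2, 0, 0, 0],
    [0.13, 0, 0.35, 0, 0, 0],
    [0.13, 0, 0.4, 0, 0, 0],
    [0.13, 0, 0.4, 0, 0, 0],
  ],
)

```text
time: 10.2
ee_pos: [0.4656, 0.0902, 0.2552]
eef_rot: [0.708, 0.706, -0.002, 0.0]
ft_force: [-0.1, 0.2, -1.1]
width: 0.0501
grip_force: 20.0
```

>>> play_rows(
  series=[
    [0, 0, 0.03, 0, 0, 0],
    [0, 0, 0.05, 0, 0, 0],
    [0, 0, 0.07, 0, 0, 0],
    [0, 0, 0.075, 0, 0, 0],
    [0, 0, 0.075, 0, 0, 0],
  ],
)

```text
time: 10.7
ee_pos: [0.4658, 0.0919, 0.2451]
eef_rot: [0.707, 0.707, 0.0, -0.0]
ft_force: [0.4, 0.9, -1.8]
width: 0.0505
grip_force: 20.0
```

>>> play_rows(
  series=[
    [0, 0, 0.007, 0, 0, 0],
    [0, 0, 0.013, 0, 0, 0],
    [0, 0, 0.018, 0, 0, 0],
    [0, 0, 0.018, 0, 0, 0],
  ],
)

```text
time: 11.1
ee_pos: [0.4658, 0.0919, 0.2422]
eef_rot: [0.707, 0.707, 0.0, -0.0]
ft_force: [-0.2, 0.5, -1.9]
width: 0.0501
grip_force: 20.0
```

>>> play_rows(
  series=[
    [0, 0, 0.004, 0, 0, 0],
    [0, 0, 0.006, 0, 0, 0],
    [0, 0, 0.006, 0, 0, 0],
  ],
)

```text
time: 11.4
ee_pos: [0.466, 0.0918, 0.242]
eef_rot: [0.707, 0.707, 0.0, -0.0]
ft_force: [-4.9, -1.2, 11.0]
width: 0.0497
grip_force: 20.0
```

>>> play_rows(
  series=[
    [0, 0, 0, 0, 0, 0],
    [0, 0, 0, 0, 0, 0],
    [0, 0, 0, 0, 0, 0],
    [0, 0, 0, 0, 0, 0],
    [0, 0, 0, 0, 0, 0],
  ],
  fingers=0.7,
)

```text
time: 11.9
ee_pos: [0.4659, 0.0919, 0.2413]
eef_rot: [0.707, 0.707, 0.0, 0.0]
ft_force: [-0.5, 0.3, 0.2]
width: 0.0727
grip_force: 0.0
```

>>> play_rows(
  series=[
    [0, 0, -0.2, 0, 0, 0],
    [0, 0, -0.5, 0, 0, 0],
    [0, 0, -0.8, 0, 0, 0],
    [0, 0, -0.8, 0, 0, 0],
  ],
)

```text
time: 12.3
ee_pos: [0.4674, 0.0916, 0.3665]
eef_rot: [0.707, 0.707, 0.004, 0.001]
ft_force: [0.7, -0.3, -0.2]
width: 0.0738
grip_force: 0.0
```

>>> play_rows(
  series=[
    [-0.75, 0.44, 0, 0, 0, 0],
    [-0.75, 0.44, 0, 0, 0, 0],
    [-0.75, 0.44, 0, 0, 0, 0],
    [-0.75, 0.44, 0, 0, 0, 0],
  ],
  fingers=1,
)

```text
time: 12.7
ee_pos: [0.5328, -0.0248, 0.3613]
eef_rot: [0.709, 0.705, -0.001, 0.001]
ft_force: [-1.1, 0.5, -0.1]
width: 0.0863
grip_force: 0.0
```

>>> play_rows(
  series=[
    [-0.75, 0.44, 0.4, 0, 0, 0],
    [-0.75, 0.44, 0.4, 0, 0, 0],
    [-0.75, 0.44, 0.4, 0, 0, 0],
    [-0.75, 0.44, 0.4, 0, 0, 0],
    [-0.75, 0.44, 0.4, 0, 0, 0],
  ],
)

```text
time: 13.2
ee_pos: [0.5977, -0.1335, 0.3003]
eef_rot: [0.708, 0.707, -0.001, -0.001]
ft_force: [0.3, 0.6, 1.4]
width: 0.0866
grip_force: 0.0
```

>>> play_rows(
  series=[
    [0, 0, 0, 0, 0, 0],
  ],
)

```text
time: 13.3
ee_pos: [0.598, -0.1316, 0.3015]
eef_rot: [0.706, 0.708, 0.0, -0.0]
ft_force: [0.2, 0.5, 0.7]
width: 0.0871
grip_force: 0.0
```

>>> play_rows(
  series=[
    [0, 0, 0.25, 0, 0, 0],
    [0, 0, 0.5, 0, 0, 0],
    [0, 0, 0.585, 0, 0, 0],
    [0, 0, 0.585, 0, 0, 0],
  ],
)

```text
time: 13.7
ee_pos: [0.5976, -0.1315, 0.2129]
eef_rot: [0.706, 0.708, -0.0, -0.001]
ft_force: [0.9, 0.6, 1.3]
width: 0.0868
grip_force: 0.0
```

>>> play_rows(
  series=[
    [0, 0, 0, 0, 0, 0],
    [0, 0, 0, 0, 0, 0],
    [0, 0, 0, 0, 0, 0],
    [0, 0, 0, 0, 0, 0],
    [0, 0, 0, 0, 0, 0],
  ],
  fingers=-1,
  squeeze=10,
)

```text
time: 14.2
ee_pos: [0.598, -0.1331, 0.2142]
eef_rot: [0.707, 0.707, 0.0, 0.0]
ft_force: [-1.7, 0.5, 4.7]
width: 0.0575
grip_force: 10.0
```

>>> play_rows(
  series=[
    [0, 0, 0, 0, 0, 0],
    [0, 0, 0, 0, 0, 0],
  ],
)

```text
time: 14.4
ee_pos: [0.598, -0.1331, 0.2142]
eef_rot: [0.707, 0.707, 0.0, 0.0]
ft_force: [-2.6, 0.9, 6.1]
width: 0.0571
grip_force: 10.0
```

>>> play_rows(
  series=[
    [0, 0, 0, 0, 0, 0],
    [0, 0, 0, 0, 0, -0.28],
    [0, 0, 0, 0, 0, -0.56],
    [0, 0, 0, 0, 0, -0.84],
    [0, 0, 0, 0, 0, -1],
  ],
  fingers=0.7,
)

```text
time: 14.9
ee_pos: [0.5979, -0.1332, 0.2135]
eef_rot: [0.497, 0.867, 0.0, 0.0]
ft_force: [-0.4, -0.6, 0.2]
width: 0.0736
grip_force: 0.0
```

>>> play_rows(
  series=[
    [0, 0, 0, 0, 0, -1],
    [0, 0, 0, 0, 0, -1],
    [0, 0, 0, 0, 0, -1],
    [0, 0, 0, 0, 0, -1],
  ],
)

```text
time: 15.3
ee_pos: [0.5978, -0.1332, 0.2135]
eef_rot: [0.256, 0.967, 0.0, 0.0]
ft_force: [-0.5, -1.3, -0.3]
width: 0.0736
grip_force: 0.0
```

>>> play_rows(
  series=[
    [0, 0, 0, 0, 0, -1],
    [0, 0, 0, 0, 0, -1],
    [0, 0, 0, 0, 0, -1],
    [0, 0, 0, 0, 0, -1],
  ],
)

```text
time: 15.7
ee_pos: [0.5978, -0.1332, 0.2135]
eef_rot: [-0.003, 1.0, 0.0, 0.0]
ft_force: [-0.4, 0.1, 0.1]
width: 0.0742
grip_force: 0.0
```

>>> play_rows(
  series=[
    [0, 0, 0, 0, 0, 0],
    [0, 0, 0, 0, 0, 0],
    [0, 0, 0, 0, 0, 0],
    [0, 0, 0, 0, 0, 0],
    [0, 0, 0, 0, 0, 0],
  ],
  fingers=-1,
  squeeze=20,
)

```text
time: 16.2
ee_pos: [0.5979, -0.1331, 0.2136]
eef_rot: [0.0, 1.0, -0.0, -0.0]
ft_force: [-0.5, -0.5, -0.6]
width: 0.058
grip_force: 20.0
```

>>> play_rows(
  series=[
    [0, 0, -0.2, 0, 0, 0],
    [0, 0, -0.5, 0, 0, 0],
    [0, 0, -0.8, 0, 0, 0],
    [0, 0, -0.95, 0, 0, 0],
    [0, 0, -0.95, 0, 0, 0],
  ],
)

```text
time: 16.7
ee_pos: [0.5986, -0.1334, 0.3598]
eef_rot: [0.0, 1.0, -0.0, 0.003]
ft_force: [-0.2, -0.2, -1.8]
width: 0.0579
grip_force: 20.0
```

>>> play_rows(
  series=[
    [0, 0.2, 0, 0, 0, 0],
    [0, 0.5, 0, 0, 0, 0],
    [0, 0.8, 0, 0, 0, 0],
    [0, 1, 0, 0, 0, 0],
    [0, 1, 0, 0, 0, 0],
  ],
)

```text
time: 17.2
ee_pos: [0.5974, 0.0231, 0.3542]
eef_rot: [-0.004, 1.0, 0.001, -0.001]
ft_force: [-0.1, 0.1, -2.1]
width: 0.058
grip_force: 20.0
```

>>> play_rows(
  series=[
    [0, 0.3, 0, 0, 0, 0],
    [0, 0.6, 0, 0, 0, 0],
    [0, 0.9, 0, 0, 0, 0],
    [0, 1, 0, 0, 0, 0],
    [0, 1, 0, 0, 0, 0],
  ],
)

```text
time: 17.7
ee_pos: [0.5971, 0.17, 0.3544]
eef_rot: [-0.002, 1.0, 0.0, -0.001]
ft_force: [-0.2, -0.4, -1.7]
width: 0.058
grip_force: 20.0
```

>>> play_rows(
  series=[
    [0.1, 0.3, 0, 0, 0, 0],
    [0.4, 0.5, 0, 0, 0, 0],
    [0.7, 0.69, 0.1, 0, 0, 0],
    [0.9, 0.69, 0.2, 0, 0, 0],
    [0.9, 0.69, 0.3, 0, 0, 0],
  ],
)

```text
time: 18.2
ee_pos: [0.4589, 0.2706, 0.3093]
eef_rot: [-0.002, 1.0, -0.0, -0.002]
ft_force: [0.4, -0.2, -2.2]
width: 0.0582
grip_force: 20.0
```

>>> play_rows(
  series=[
    [0, 0, 0.2, 0, 0, 0],
    [0, 0, 0.4, 0, 0, 0],
    [0, 0, 0.47, 0, 0, 0],
    [0, 0, 0.47, 0, 0, 0],
    [0, 0, 0.47, 0, 0, 0],
  ],
)

```text
time: 18.7
ee_pos: [0.4635, 0.2699, 0.2415]
eef_rot: [0.0, 1.0, 0.0, 0.0]
ft_force: [0.5, 0.0, -1.3]
width: 0.058
grip_force: 20.0
```

>>> play_rows(
  series=[
    [0, 0, 0, 0, 0, 0],
    [0, 0, 0, 0, 0, 0],
  ],
)

```text
time: 18.9
ee_pos: [0.4632, 0.2705, 0.2418]
eef_rot: [-0.0, 1.0, 0.001, 0.001]
ft_force: [0.0, -0.4, -2.5]
width: 0.0583
grip_force: 20.0
```

>>> play_rows(
  series=[
    [0, 0, 0.03, 0, 0, 0],
    [0, 0, 0.055, 0, 0, 0],
    [0, 0, 0.07, 0, 0, 0],
    [0, 0, 0.078, 0, 0, 0],
    [0, 0, 0.081, 0, 0, 0],
  ],
)

```text
time: 19.4
ee_pos: [0.4628, 0.2703, 0.2293]
eef_rot: [-0.0, 1.0, 0.0, -0.0]
ft_force: [-7.3, -5.3, 17.3]
width: 0.0579
grip_force: 20.0
```

>>> play_rows(
  series=[
    [0, 0, 0.002, 0, 0, 0],
    [0, 0, 0.003, 0, 0, 0],
  ],
)

```text
time: 19.6
ee_pos: [0.4628, 0.2703, 0.2293]
eef_rot: [-0.0, 1.0, 0.0, -0.0]
ft_force: [-8.7, -4.6, 19.5]
width: 0.0578
grip_force: 20.0
```

>>> play_rows(
  series=[
    [0, 0, 0, 0, 0, 0],
    [0, 0, 0, 0, 0, 0],
    [0, 0, 0, 0, 0, 0],
    [0, 0, 0, 0, 0, 0],
    [0, 0, 0, 0, 0, 0],
  ],
  fingers=0.9,
)

```text
time: 20.1
ee_pos: [0.4628, 0.2704, 0.2279]
eef_rot: [-0.0, 1.0, -0.0, -0.0]
ft_force: [0.6, 0.5, -0.2]
width: 0.0815
grip_force: 0.0
```

>>> play_rows(
  series=[
    [0, 0, -0.2, 0, 0, 0],
    [0, 0, -0.5, 0, 0, 0],
    [0, 0, -0.8, 0, 0, 0],
    [0, 0, -0.87, 0, 0, 0],
    [0, 0, -0.87, 0, 0, 0],
  ],
)

```text
time: 20.6
ee_pos: [0.4632, 0.2706, 0.3603]
eef_rot: [-0.0, 1.0, 0.001, 0.001]
ft_force: [0.6, -0.1, -0.8]
width: 0.0825
grip_force: 0.0
```

>>> play_rows(
  series=[
    [0, -1, 0, 0, 0, 0],
    [0, -1, 0, 0, 0, 0],
    [0, -1, 0, 0, 0, 0],
    [0, -1, 0, 0, 0, 0],
  ],
  fingers=0,
)

```text
time: 21.0
ee_pos: [0.4627, 0.1137, 0.3569]
eef_rot: [0.004, 1.0, -0.001, -0.001]
ft_force: [0.4, 0.9, -0.9]
width: 0.0587
grip_force: 0.0
```

>>> play_rows(
  series=[
    [0, -1, 0, 0, 0, 0],
    [0, -1, 0, 0, 0, 0],
    [0, -1, 0, 0, 0, 0],
    [0, -1, 0, 0, 0, 0],
  ],
)

```text
time: 21.4
ee_pos: [0.462, -0.0357, 0.3572]
eef_rot: [0.004, 1.0, -0.001, -0.001]
ft_force: [-0.1, 1.1, 0.8]
width: 0.0439
grip_force: 0.0
```

>>> play_rows(
  series=[
    [0, -1, 0, 0, 0, 0],
    [0, -1, 0, 0, 0, 0],
    [0, -1, 0, 0, 0, 0],
    [0, -1, 0, 0, 0, 0],
  ],
)

```text
time: 21.8
ee_pos: [0.4615, -0.1852, 0.3574]
eef_rot: [0.004, 1.0, -0.001, -0.001]
ft_force: [-0.5, 1.2, 0.1]
width: 0.0436
grip_force: 0.0
```

Run:
```python
from h import *
s=status.read_state(); print(s["ee_pos"],s["eef_rot"],s["width"],s["time"])
cv2.imwrite("pics/top1.png",vision.camera("top")[180:400,120:500])
X=dict(tall_jar=(.466,.092,.028),squat_jar=(.463,.270,.028))
for n,x in X.items():
    ms=masks(n); o=fit(n,x,ms); print(n,o.x.round(4),round(o.fun,3),{c:int(m.sum()) for c,(m,k) in ms.items()})
```

```text
[ 0.46145637 -0.18523582  0.35741562] [ 3.88604736e-03  9.99991180e-01 -1.37722972e-03 -8.00537837e-04] 0.04363415474637459 21.8
tall_jar [ 0.4646  0.096  -0.0337] 1.398 {'side': 301, 'top': 489}
squat_jar [0.4596 0.1883 0.0684] 16.242 {'side': 246, 'top': 362}
```

View pics/top1.png

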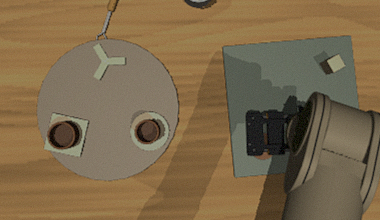

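The crop shows both jars standing on their setters: tall rim at (149,131) and squat rim at (64,134), with the small offsets explained by parallax. The mask fits failed because the arm was in view. Next is the small lid.

>>> play_rows(
  series=[
    [0.155, -0.91, 0.3, 0, 0, 0],
    [0.155, -0.91, 0.5, 0, 0, 0],
    [0.155, -0.91, 0.73, 0, 0, 0],
    [0.155, -0.91, 0.73, 0, 0, 0],
    [0.155, -0.91, 0.73, 0, 0, 0],
  ],
)

```text
time: 22.75
ee_pos: [0.4376, -0.3175, 0.2456]
eef_rot: [0.002, 1.0, 0.0, -0.003]
ft_force: [-0.4, -0.7, 0.6]
width: 0.0433
grip_force: 0.0
```

>>> play_rows(
  series=[
    [0, 0, 0, 0, 0, 0],
    [0, 0, 0, 0, 0, 0],
  ],
)

```text
time: 22.95
ee_pos: [0.4406, -0.3153, 0.25]
eef_rot: [-0.001, 1.0, 0.0, 0.001]
ft_force: [0.2, 0.5, 1.1]
width: 0.0434
grip_force: 0.0
```

>>> play_rows(
  series=[
    [0, -0.01, 0.1, 0, 0, 0],
    [0, -0.01, 0.2, 0, 0, 0],
    [0, -0.01, 0.27, 0, 0, 0],
    [0, -0.01, 0.27, 0, 0, 0],
    [0, -0.01, 0.27, 0, 0, 0],
  ],
)

```text
time: 23.45
ee_pos: [0.4396, -0.3176, 0.2082]
eef_rot: [-0.0, 1.0, 0.0, -0.0]
ft_force: [0.9, 0.2, 0.9]
width: 0.0434
grip_force: 0.0
```

>>> play_rows(
  series=[
    [0, 0, 0, 0, 0, 0],
    [0, 0, 0, 0, 0, 0],
    [0, 0, 0, 0, 0, 0],
    [0, 0, 0, 0, 0, 0],
    [0, 0, 0, 0, 0, 0],
  ],
  fingers=-1,
  squeeze=6,
)

```text
time: 23.95
ee_pos: [0.4398, -0.3176, 0.2087]
eef_rot: [-0.0, 1.0, 0.0, 0.0]
ft_force: [0.4, 0.9, 1.3]
width: 0.0179
grip_force: 6.0
```

>>> play_rows(
  series=[
    [0, 0, 0, 0, 0, 0],
    [0, 0, 0, 0, 0, 0],
  ],
)

```text
time: 24.15
ee_pos: [0.4398, -0.3176, 0.2087]
eef_rot: [-0.0, 1.0, 0.0, 0.0]
ft_force: [0.1, 1.7, 2.6]
width: 0.0175
grip_force: 6.0
```

>>> play_rows(
  series=[
    [0, 0, 0, 0, 0, 0],
    [0, 0, 0, 0, 0, 0.28],
    [0, 0, 0, 0, 0, 0.56],
    [0, 0, 0, 0, 0, 0.84],
    [0, 0, 0, 0, 0, 1],
  ],
  fingers=-0.1,
)

```text
time: 24.65
ee_pos: [0.4397, -0.3175, 0.2083]
eef_rot: [0.261, 0.965, -0.0, -0.0]
ft_force: [-0.6, 1.0, 0.1]
width: 0.0384
grip_force: 0.0
```

>>> play_rows(
  series=[
    [0, 0, 0, 0, 0, 1],
    [0, 0, 0, 0, 0, 1],
    [0, 0, 0, 0, 0, 1],
    [0, 0, 0, 0, 0, 1],
  ],
)

```text
time: 25.05
ee_pos: [0.4397, -0.3175, 0.2083]
eef_rot: [0.502, 0.865, -0.0, -0.0]
ft_force: [0.2, -0.1, 0.9]
width: 0.0391
grip_force: 0.0
```

>>> play_rows(
  series=[
    [0, 0, 0, 0, 0, 1],
    [0, 0, 0, 0, 0, 1],
    [0, 0, 0, 0, 0, 1],
    [0, 0, 0, 0, 0, 1],
  ],
)

```text
time: 25.45
ee_pos: [0.4398, -0.3174, 0.2083]
eef_rot: [0.709, 0.705, -0.0, -0.0]
ft_force: [-0.2, -0.5, 0.2]
width: 0.0389
grip_force: 0.0
```

>>> play_rows(
  series=[
    [0, 0, 0, 0, 0, 0],
    [0, 0, 0, 0, 0, 0],
    [0, 0, 0, 0, 0, 0],
    [0, 0, 0, 0, 0, 0],
    [0, 0, 0, 0, 0, 0],
  ],
  fingers=-1,
  squeeze=12,
)

```text
time: 25.95
ee_pos: [0.4397, -0.3177, 0.2085]
eef_rot: [0.707, 0.707, 0.0, -0.0]
ft_force: [-0.2, 0.5, 1.5]
width: 0.0172
grip_force: 12.0
```

>>> play_rows(
  series=[
    [0, 0, 0, 0, 0, 0],
    [0, 0, 0, 0, 0, 0],
  ],
)

```text
time: 26.15
ee_pos: [0.4397, -0.3176, 0.2085]
eef_rot: [0.707, 0.707, 0.0, -0.0]
ft_force: [-0.0, 0.5, 0.7]
width: 0.0172
grip_force: 12.0
```

>>> play_rows(
  series=[
    [0, 0, -0.2, 0, 0, 0],
    [0, 0, -0.5, 0, 0, 0],
    [0, 0, -0.8, 0, 0, 0],
    [0, 0, -0.9, 0, 0, 0],
    [0, 0, -0.9, 0, 0, 0],
  ],
)

```text
time: 26.65
ee_pos: [0.44, -0.3182, 0.3457]
eef_rot: [0.707, 0.707, 0.001, 0.002]
ft_force: [0.4, -0.3, -1.2]
width: 0.0174
grip_force: 12.0
```

>>> play_rows(
  series=[
    [0.2, 0, 0, 0, 0, 0],
    [0.5, 0, 0, 0, 0, 0],
    [0.8, 0, 0, 0, 0, 0],
    [1, 0, 0, 0, 0, 0],
    [1, 0, 0, 0, 0, 0],
  ],
)

```text
time: 27.15
ee_pos: [0.44, -0.1622, 0.3425]
eef_rot: [0.704, 0.71, 0.003, -0.002]
ft_force: [0.5, 1.2, -0.1]
width: 0.0173
grip_force: 12.0
```

>>> play_rows(
  series=[
    [0.3, 0, 0, 0, 0, 0],
    [0.6, 0.05, 0, 0, 0, 0],
    [0.9, 0.1, 0, 0, 0, 0],
    [1, 0.175, 0, 0, 0, 0],
    [1, 0.175, 0, 0, 0, 0],
  ],
)

```text
time: 27.65
ee_pos: [0.4664, -0.0151, 0.3428]
eef_rot: [0.705, 0.709, -0.001, 0.0]
ft_force: [-0.1, -1.3, -0.1]
width: 0.0175
grip_force: 12.0
```

>>> play_rows(
  series=[
    [0.3, 0, 0, 0, 0, 0],
    [0.6, 0, 0, 0, 0, 0],
    [0.73, 0, 0, 0, 0, 0],
    [0.73, 0, 0, 0, 0, 0],
    [0.73, 0, 0, 0, 0, 0],
  ],
)

```text
time: 28.15
ee_pos: [0.4659, 0.0905, 0.343]
eef_rot: [0.707, 0.707, -0.001, 0.0]
ft_force: [0.3, 0.1, -0.2]
width: 0.0175
grip_force: 12.0
```

>>> play_rows(
  series=[
    [0, 0, 0, 0, 0, 0],
    [0, 0, 0, 0, 0, 0],
    [0, 0, 0, 0, 0, 0],
  ],
)

```text
time: 28.45
ee_pos: [0.4659, 0.091, 0.3435]
eef_rot: [0.708, 0.707, 0.0, -0.0]
ft_force: [-0.3, -0.4, -1.4]
width: 0.0175
grip_force: 12.0
```

Run:
```python
from h import *
vision.camera("side");vision.camera("top")
for i in range(4):
  s=status.read_state(); print(s["ee_pos"],s["eef_rot"],s["time"]); vision.camera("side")
a=vision.camera("side")[130:260,170:350]
cv2.imwrite("pics/side1.png",cv2.resize(a,None,fx=4,fy=4,interpolation=cv2.INTER_CUBIC))
```

```text
[0.46586548 0.09141782 0.34354149] [ 7.07263252e-01  7.06950250e-01  1.21329253e-04 -1.47309824e-04] 28.55
[0.46586405 0.09157544 0.34356037] [ 7.07159050e-01  7.07054490e-01  1.28134657e-04 -1.02128153e-04] 28.6
[0.46584209 0.0916891  0.34356059] [ 7.07072185e-01  7.07141362e-01  9.93360136e-05 -9.39502479e-05] 28.65
[0.46582989 0.09181291 0.34353855] [ 7.07004098e-01  7.07209439e-01  9.47089292e-05 -7.37994582e-05] 28.7
```

>>> play_rows(
  series=[
    [0, 0, 0.08, 0, 0, 0],
    [0, 0, 0.15, 0, 0, 0],
    [0, 0, 0.2, 0, 0, 0],
    [0, 0, 0.23, 0, 0, 0],
    [0, 0, 0.25, 0, 0, 0],
  ],
)

```text
time: 29.3
ee_pos: [0.4657, 0.0918, 0.3054]
eef_rot: [0.707, 0.707, -0.0, 0.0]
ft_force: [0.4, -0.7, -0.1]
width: 0.0173
grip_force: 12.0
```

>>> play_rows(
  series=[
    [0, 0, 0.006, 0, 0, 0],
    [0, 0, 0.012, 0, 0, 0],
    [0, 0, 0.012, 0, 0, 0],
    [0, 0, 0.012, 0, 0, 0],
  ],
)

```text
time: 29.7
ee_pos: [0.4659, 0.0919, 0.3044]
eef_rot: [0.707, 0.707, 0.0, -0.0]
ft_force: [0.7, -0.3, -1.1]
width: 0.0173
grip_force: 12.0
```

>>> play_rows(
  series=[
    [0, 0, 0.004, 0, 0, 0],
    [0, 0, 0.008, 0, 0, 0],
    [0, 0, 0.008, 0, 0, 0],
  ],
)

```text
time: 30.0
ee_pos: [0.466, 0.0919, 0.3034]
eef_rot: [0.707, 0.707, 0.0, -0.0]
ft_force: [-1.1, -0.3, 5.7]
width: 0.0174
grip_force: 12.0
```

>>> play_rows(
  series=[
    [0, 0, 0, 0, 0, 0],
    [0, 0, 0, 0, 0, 0],
    [0, 0, 0, 0, 0, 0],
    [0, 0, 0, 0, 0, 0],
  ],
  fingers=0,
)

```text
time: 30.4
ee_pos: [0.4658, 0.0919, 0.303]
eef_rot: [0.707, 0.707, 0.0, -0.0]
ft_force: [-0.8, 0.7, -0.2]
width: 0.0394
grip_force: 0.0
```

>>> play_rows(
  series=[
    [0, 0, -0.1, 0, 0, 0],
    [0, 0, -0.3, 0, 0, 0],
    [0, 0, -0.4, 0, 0, 0],
    [0, 0, -0.4, 0, 0, 0],
  ],
)

```text
time: 30.8
ee_pos: [0.4665, 0.0919, 0.3647]
eef_rot: [0.707, 0.707, 0.002, -0.0]
ft_force: [0.4, -0.2, 0.9]
width: 0.0433
grip_force: 0.0
```

>>> play_rows(
  series=[
    [-1, -0.1, 0, 0, 0, 0],
    [-1, -0.1, 0, 0, 0, 0],
    [-1, -0.1, 0, 0, 0, 0],
    [-1, -0.1, 0, 0, 0, 0],
  ],
)

```text
time: 31.2
ee_pos: [0.4498, -0.0643, 0.3622]
eef_rot: [0.71, 0.704, 0.0, -0.001]
ft_force: [1.0, 1.2, 0.2]
width: 0.0434
grip_force: 0.0
```

>>> play_rows(
  series=[
    [-0.635, -0.167, 0.2, 0, 0, 0],
    [-0.635, -0.167, 0.5, 0, 0, 0],
    [-0.635, -0.167, 0.76, 0, 0, 0],
    [-0.635, -0.167, 0.76, 0, 0, 0],
    [-0.635, -0.167, 0.76, 0, 0, 0],
  ],
)

```text
time: 31.7
ee_pos: [0.4229, -0.1553, 0.2439]
eef_rot: [0.709, 0.705, -0.007, -0.001]
ft_force: [-0.8, -0.4, 0.2]
width: 0.0434
grip_force: 0.0
```

>>> play_rows(
  series=[
    [0, 0, 0, 0, 0, 0],
    [0, 0, 0, 0, 0, 0],
    [0, 0, 0, 0, 0, 0],
  ],
)

```text
time: 32.0
ee_pos: [0.4269, -0.1522, 0.2507]
eef_rot: [0.706, 0.708, 0.003, 0.0]
ft_force: [-0.5, 0.5, -0.1]
width: 0.0436
grip_force: 0.0
```

>>> play_rows(
  series=[
    [0, 0, 0.1, 0, 0, 0],
    [0, 0, 0.2, 0, 0, 0],
    [0, 0, 0.27, 0, 0, 0],
    [0, 0, 0.27, 0, 0, 0],
    [0, 0, 0.27, 0, 0, 0],
  ],
)

```text
time: 32.5
ee_pos: [0.4262, -0.1531, 0.2093]
eef_rot: [0.707, 0.707, 0.001, 0.0]
ft_force: [-0.7, 0.1, 0.9]
width: 0.0436
grip_force: 0.0
```

>>> play_rows(
  series=[
    [0, 0, 0, 0, 0, 0],
    [0, 0, 0, 0, 0, 0],
    [0, 0, 0, 0, 0, 0],
    [0, 0, 0, 0, 0, 0],
    [0, 0, 0, 0, 0, 0],
  ],
  fingers=-1,
  squeeze=6,
)

```text
time: 33.0
ee_pos: [0.4259, -0.1534, 0.2086]
eef_rot: [0.707, 0.707, 0.0, -0.0]
ft_force: [-0.6, 0.8, 1.9]
width: 0.0177
grip_force: 6.0
```

>>> play_rows(
  series=[
    [0, 0, 0, 0, 0, 0],
    [0, 0, 0, 0, 0, 0],
  ],
)

```text
time: 33.2
ee_pos: [0.4259, -0.1534, 0.2086]
eef_rot: [0.707, 0.707, 0.0, -0.0]
ft_force: [-0.5, 1.7, 3.5]
width: 0.0176
grip_force: 6.0
```

>>> play_rows(
  series=[
    [0, 0, 0, 0, 0, 0],
    [0, 0, 0, 0, 0, -0.28],
    [0, 0, 0, 0, 0, -0.56],
    [0, 0, 0, 0, 0, -0.84],
    [0, 0, 0, 0, 0, -1],
  ],
  fingers=-0.1,
)

```text
time: 33.7
ee_pos: [0.4258, -0.1534, 0.2085]
eef_rot: [0.497, 0.867, 0.0, 0.0]
ft_force: [0.6, -0.1, 0.1]
width: 0.0386
grip_force: 0.0
```

>>> play_rows(
  series=[
    [0, 0, 0, 0, 0, -1],
    [0, 0, 0, 0, 0, -1],
    [0, 0, 0, 0, 0, -1],
    [0, 0, 0, 0, 0, -1],
  ],
)

```text
time: 34.1
ee_pos: [0.4257, -0.1535, 0.2084]
eef_rot: [0.256, 0.967, 0.0, -0.0]
ft_force: [0.2, -0.0, -0.6]
width: 0.039
grip_force: 0.0
```

>>> play_rows(
  series=[
    [0, 0, 0, 0, 0, -1],
    [0, 0, 0, 0, 0, -1],
    [0, 0, 0, 0, 0, -1],
    [0, 0, 0, 0, 0, -1],
  ],
)

```text
time: 34.5
ee_pos: [0.4257, -0.1535, 0.2084]
eef_rot: [-0.003, 1.0, 0.0, -0.0]
ft_force: [0.1, 0.5, -0.7]
width: 0.0395
grip_force: 0.0
```

>>> play_rows(
  series=[
    [0, 0, 0, 0, 0, 0],
    [0, 0, 0, 0, 0, 0],
    [0, 0, 0, 0, 0, 0],
    [0, 0, 0, 0, 0, 0],
    [0, 0, 0, 0, 0, 0],
  ],
  fingers=-1,
  squeeze=12,
)

```text
time: 35.0
ee_pos: [0.4259, -0.1533, 0.2085]
eef_rot: [0.0, 1.0, -0.0, -0.0]
ft_force: [-0.3, 0.4, -0.4]
width: 0.0175
grip_force: 12.0
```

>>> play_rows(
  series=[
    [0, 0, 0, 0, 0, 0],
    [0, 0, 0, 0, 0, 0],
  ],
)

```text
time: 35.2
ee_pos: [0.4258, -0.1533, 0.2085]
eef_rot: [-0.0, 1.0, 0.0, -0.0]
ft_force: [0.1, 0.7, -1.3]
width: 0.0172
grip_force: 12.0
```

>>> play_rows(
  series=[
    [0, 0, -0.2, 0, 0, 0],
    [0, 0, -0.5, 0, 0, 0],
    [0, 0, -0.8, 0, 0, 0],
    [0, 0, -1, 0, 0, 0],
    [0, 0, -1, 0, 0, 0],
  ],
)

```text
time: 35.7
ee_pos: [0.4268, -0.154, 0.3622]
eef_rot: [-0.0, 1.0, 0.001, 0.003]
ft_force: [0.2, 0.7, -0.6]
width: 0.0173
grip_force: 12.0
```

>>> play_rows(
  series=[
    [0, 0.2, -0.1, 0, 0, 0],
    [0, 0.5, -0.1, 0, 0, 0],
    [-0.1, 0.8, -0.1, 0, 0, 0],
    [-0.247, 1, -0.1, 0, 0, 0],
    [-0.247, 1, -0.1, 0, 0, 0],
  ],
)

```text
time: 36.2
ee_pos: [0.4641, 0.0015, 0.3724]
eef_rot: [-0.003, 1.0, -0.0, -0.0]
ft_force: [0.1, -0.6, -0.3]
width: 0.0174
grip_force: 12.0
```

>>> play_rows(
  series=[
    [0, 0.3, 0, 0, 0, 0],
    [0, 0.6, 0, 0, 0, 0],
    [0, 0.9, 0, 0, 0, 0],
    [0, 1, 0, 0, 0, 0],
    [0, 1, 0, 0, 0, 0],
  ],
)

```text
time: 36.7
ee_pos: [0.4624, 0.1486, 0.3724]
eef_rot: [-0.002, 1.0, -0.001, -0.001]
ft_force: [0.8, 0.0, -0.4]
width: 0.0178
grip_force: 12.0
```

>>> play_rows(
  series=[
    [0, 0.3, 0, 0, 0, 0],
    [0, 0.6, 0, 0, 0, 0],
    [0, 0.824, 0.1, 0, 0, 0],
    [0, 0.824, 0.3, 0, 0, 0],
    [0, 0.824, 0.45, 0, 0, 0],
  ],
)

```text
time: 37.2
ee_pos: [0.4629, 0.2692, 0.304]
eef_rot: [0.0, 1.0, -0.001, -0.0]
ft_force: [-0.1, -1.1, -0.9]
width: 0.0176
grip_force: 12.0
```

>>> play_rows(
  series=[
    [0, 0, 0, 0, 0, 0],
    [0, 0, 0, 0, 0, 0],
    [0, 0, 0, 0, 0, 0],
    [0, 0, 0, 0, 0, 0],
    [0, 0, 0, 0, 0, 0],
  ],
)

```text
time: 37.7
ee_pos: [0.4631, 0.2701, 0.307]
eef_rot: [-0.0, 1.0, 0.001, 0.001]
ft_force: [0.6, 0.3, -0.1]
width: 0.0177
grip_force: 12.0
```

>>> play_rows(
  series=[
    [0, 0, 0, 0, 0, 0],
    [0, 0, 0, 0, 0, 0],
    [0, 0, 0, 0, 0, 0],
  ],
)

```text
time: 38.0
ee_pos: [0.4628, 0.2703, 0.3061]
eef_rot: [-0.0, 1.0, 0.0, 0.0]
ft_force: [0.4, 0.4, 0.6]
width: 0.0175
grip_force: 12.0
```

>>> play_rows(
  series=[
    [0, 0, 0.08, 0, 0, 0],
    [0, 0, 0.13, 0, 0, 0],
    [0, 0, 0.17, 0, 0, 0],
    [0, 0, 0.19, 0, 0, 0],
    [0, 0, 0.2, 0, 0, 0],
  ],
)

```text
time: 38.5
ee_pos: [0.4627, 0.2702, 0.2755]
eef_rot: [-0.0, 1.0, -0.0, -0.0]
ft_force: [0.8, 0.0, -0.6]
width: 0.0172
grip_force: 12.0
```

>>> play_rows(
  series=[
    [0, 0, 0.006, 0, 0, 0],
    [0, 0, 0.012, 0, 0, 0],
    [0, 0, 0.015, 0, 0, 0],
    [0, 0, 0.015, 0, 0, 0],
  ],
)

```text
time: 38.9
ee_pos: [0.4628, 0.2703, 0.2739]
eef_rot: [-0.0, 1.0, 0.0, 0.0]
ft_force: [-0.5, 0.2, -1.2]
width: 0.0174
grip_force: 12.0
```

>>> play_rows(
  series=[
    [0, 0, 0.004, 0, 0, 0],
    [0, 0, 0.007, 0, 0, 0],
    [0, 0, 0.007, 0, 0, 0],
  ],
)

```text
time: 39.2
ee_pos: [0.4629, 0.2702, 0.2734]
eef_rot: [-0.0, 1.0, 0.0, 0.0]
ft_force: [-2.9, -0.8, 6.8]
width: 0.0174
grip_force: 12.0
```

>>> play_rows(
  series=[
    [0, 0, 0, 0, 0, 0],
    [0, 0, 0, 0, 0, 0],
    [0, 0, 0, 0, 0, 0],
    [0, 0, 0, 0, 0, 0],
  ],
  fingers=0,
)

```text
time: 39.6
ee_pos: [0.4628, 0.2703, 0.2727]
eef_rot: [-0.0, 1.0, 0.0, -0.0]
ft_force: [-0.1, 0.1, -0.3]
width: 0.0397
grip_force: 0.0
```

>>> play_rows(
  series=[
    [0, 0, -0.1, 0, 0, 0],
    [0, 0, -0.3, 0, 0, 0],
    [0, 0, -0.5, 0, 0, 0],
    [0, 0, -0.7, 0, 0, 0],
  ],
)

```text
time: 40.0
ee_pos: [0.4627, 0.2701, 0.3788]
eef_rot: [-0.0, 1.0, -0.0, -0.0]
ft_force: [0.3, 0.1, 0.0]
width: 0.0432
grip_force: 0.0
```

Run:
```python
from h import *
ms=masks("post"); o=fit("post",(.5975,-.306,.012),ms,True)
print(o.x,np.degrees(o.x[3]),o.fun,{c:int(m.sum()) for c,(m,k) in ms.items()})
out=[]
for c,(u,v) in dict(side=(363,338),top=(454,244)).items():
    im=vision.camera(c)
    for n,col,p in(("m",(0,0,255),ms[c][0]),("f",(0,255,0),render(c,"post",o.x))):
        b=cv2.resize(im[v-37:v+38,u-37:u+38],None,fx=5,fy=5,interpolation=cv2.INTER_CUBIC)
        q=cv2.resize(p[v-37:v+38,u-37:u+38].astype(np.uint8),None,fx=5,fy=5,interpolation=0)
        cv2.drawContours(b,cv2.findContours(q,0,2)[0],-1,col,1); out.append(b)
cv2.imwrite("pics/post.png",np.vstack([np.hstack(out[:2]),np.hstack(out[2:])])[:600])
cv2.imwrite("pics/post.png",cv2.resize(np.vstack([np.hstack(out[:2]),np.hstack(out[2:])]),(600,600)))
```

```text
[ 0.59789797 -0.30671265  0.01235193  1.99650478] 114.39129787964104 0.32984194476466033 {'side': 982, 'top': 297}
```

View pics/post.png

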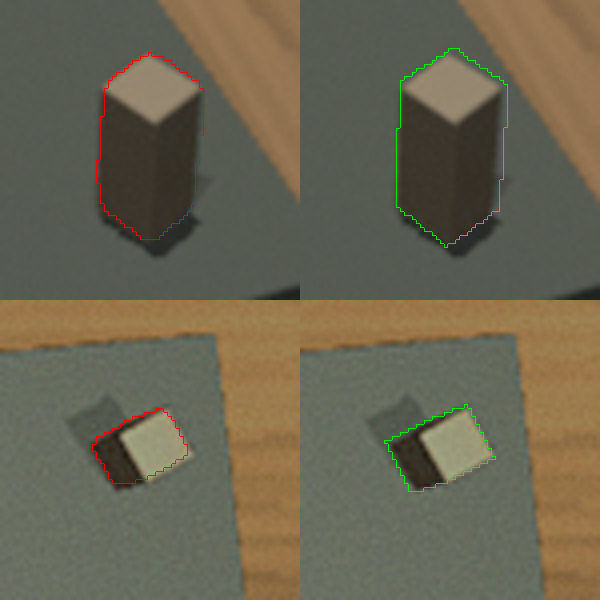

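The left column shows the network's mask and the right column the fit. The fit matches the post's edges in both views (side (355,340), top (455,243)), giving a post yaw of 24.4° at (0.598, -0.307). Now I'll fetch the post.

>>> play_rows(
  series=[
    [0, -1, 0, 0, 0, 0],
    [0, -1, 0, 0, 0, 0],
    [0, -1, 0, 0, 0, 0],
    [0, -1, 0, 0, 0, 0],
  ],
  fingers=0.5,
)

```text
time: 40.7
ee_pos: [0.4629, 0.1134, 0.3769]
eef_rot: [0.004, 1.0, -0.001, -0.001]
ft_force: [0.7, 0.7, 0.4]
width: 0.063
grip_force: 0.0
```

>>> play_rows(
  series=[
    [-0.4, -1, 0, 0, 0, 0],
    [-0.4, -1, 0, 0, 0, 0],
    [-0.4, -1, 0, 0, 0, 0],
    [-0.4, -1, 0, 0, 0, 0],
  ],
)

```text
time: 41.1
ee_pos: [0.5234, -0.035, 0.3771]
eef_rot: [0.003, 1.0, -0.001, -0.0]
ft_force: [-0.7, 0.2, 0.1]
width: 0.0656
grip_force: 0.0
```

>>> play_rows(
  series=[
    [-0.5, -1, 0, 0, 0, 0],
    [-0.5, -1, 0, 0, 0, 0],
    [-0.5, -1, 0, 0, 0, 0],
    [-0.5, -1, 0, 0, 0, 0],
    [-0.5, -1, 0, 0, 0, 0],
  ],
)

```text
time: 41.6
ee_pos: [0.598, -0.1824, 0.376]
eef_rot: [0.002, 1.0, -0.001, -0.001]
ft_force: [-0.8, 0.3, -0.1]
width: 0.0651
grip_force: 0.0
```

>>> play_rows(
  series=[
    [0, -0.845, 0.4, 0, 0, 0],
    [0, -0.845, 0.4, 0, 0, 0],
    [0, -0.845, 0.4, 0, 0, 0],
    [0, -0.845, 0.4, 0, 0, 0],
  ],
)

```text
time: 42.0
ee_pos: [0.5954, -0.3104, 0.314]
eef_rot: [0.003, 1.0, -0.0, -0.003]
ft_force: [-0.9, -0.2, 0.5]
width: 0.0651
grip_force: 0.0
```

>>> play_rows(
  series=[
    [0, 0, 0, 0, 0, 1],
    [0, 0, 0, 0, 0, 1],
    [0, 0, 0, 0, 0, 1],
    [0, 0, 0, 0, 0, 1],
  ],
)

```text
time: 42.4
ee_pos: [0.5985, -0.3043, 0.3168]
eef_rot: [0.261, 0.965, 0.001, -0.001]
ft_force: [0.6, -0.8, 0.3]
width: 0.0654
grip_force: 0.0
```

>>> play_rows(
  series=[
    [0, 0, 0, 0, 0, 1],
    [0, 0, 0, 0, 0, 1],
    [0, 0, 0, 0, 0, 1],
    [0, 0, 0, 0, 0, 1],
  ],
)

```text
time: 42.8
ee_pos: [0.5985, -0.3043, 0.3168]
eef_rot: [0.502, 0.865, 0.0, -0.001]
ft_force: [0.3, 1.1, 1.0]
width: 0.0651
grip_force: 0.0
```

>>> play_rows(
  series=[
    [0, 0, 0, 0, 0, 0.187],
    [0, 0, 0, 0, 0, 0.187],
    [0, 0, 0, 0, 0, 0.187],
    [0, 0, 0, 0, 0, 0.187],
    [0, 0, 0, 0, 0, 0.187],
  ],
)

```text
time: 43.3
ee_pos: [0.598, -0.3062, 0.3176]
eef_rot: [0.541, 0.841, 0.0, -0.0]
ft_force: [0.1, 0.3, 0.4]
width: 0.0653
grip_force: 0.0
```

>>> play_rows(
  series=[
    [0, 0, 0.2, 0, 0, 0],
    [0, 0, 0.4, 0, 0, 0],
    [0, 0, 0.61, 0, 0, 0],
    [0, 0, 0.61, 0, 0, 0],
    [0, 0, 0.61, 0, 0, 0],
  ],
)

```text
time: 43.8
ee_pos: [0.598, -0.3067, 0.2268]
eef_rot: [0.542, 0.841, -0.0, -0.0]
ft_force: [-0.1, 0.6, 1.5]
width: 0.0655
grip_force: 0.0
```

>>> play_rows(
  series=[
    [0, 0, 0, 0, 0, 0],
    [0, 0, 0, 0, 0, 0],
    [0, 0, 0, 0, 0, 0],
    [0, 0, 0, 0, 0, 0],
    [0, 0, 0, 0, 0, 0],
  ],
  fingers=-1,
  squeeze=20,
)

```text
time: 44.3
ee_pos: [0.598, -0.3065, 0.2265]
eef_rot: [0.542, 0.841, 0.0, 0.0]
ft_force: [-0.8, -0.3, -0.5]
width: 0.0334
grip_force: 1.0
```

>>> play_rows(
  series=[
    [0, 0, 0, 0, 0, 0],
    [0, 0, 0, 0, 0, 0],
    [0, 0, 0, 0, 0, 0],
    [0, 0, 0, 0, 0, 0],
    [0, 0, 0, 0, 0, 0],
  ],
)

```text
time: 44.8
ee_pos: [0.5979, -0.3065, 0.2264]
eef_rot: [0.542, 0.841, 0.0, 0.0]
ft_force: [-1.0, 0.9, 4.6]
width: 0.0301
grip_force: 19.6
```

>>> play_rows(
  series=[
    [0, 0, -0.2, 0, 0, 0],
    [0, 0, -0.5, 0, 0, 0],
    [0, 0, -0.8, 0, 0, 0],
    [0, 0, -1, 0, 0, 0],
    [0, 0, -1, 0, 0, 0],
  ],
)

```text
time: 45.3
ee_pos: [0.5983, -0.3073, 0.3806]
eef_rot: [0.542, 0.841, 0.0, 0.003]
ft_force: [-0.9, -1.0, -1.7]
width: 0.0303
grip_force: 19.6
```

>>> play_rows(
  series=[
    [0, 0, 0, 0, 0, 0.25],
    [0, 0, 0, 0, 0, 0.5],
    [0, 0, 0, 0, 0, 0.75],
    [0, 0, 0, 0, 0, 0.817],
    [0, 0, 0, 0, 0, 0.817],
  ],
)

```text
time: 45.8
ee_pos: [0.598, -0.3061, 0.3746]
eef_rot: [0.708, 0.706, -0.0, -0.001]
ft_force: [-0.6, 0.1, -2.2]
width: 0.0304
grip_force: 19.6
```

>>> play_rows(
  series=[
    [0.2, 0, 0, 0, 0, 0],
    [0.5, 0, 0, 0, 0, 0],
    [0.8, 0, 0, 0, 0, 0],
    [1, 0, 0, 0, 0, 0],
    [1, 0, 0, 0, 0, 0],
  ],
)

```text
time: 46.3
ee_pos: [0.5995, -0.1506, 0.3749]
eef_rot: [0.704, 0.71, 0.001, -0.001]
ft_force: [-0.5, -0.3, -0.9]
width: 0.03
grip_force: 19.6
```

>>> play_rows(
  series=[
    [0.3, 0, 0, 0, 0, 0],
    [0.6, 0, 0, 0, 0, 0],
    [0.9, 0, 0, 0, 0, 0],
    [1, 0, 0, 0, 0, 0],
    [1, 0, 0, 0, 0, 0],
  ],
)

```text
time: 46.8
ee_pos: [0.5987, -0.0033, 0.3753]
eef_rot: [0.706, 0.709, -0.0, -0.001]
ft_force: [-0.3, -1.0, -2.3]
width: 0.0302
grip_force: 19.6
```

>>> play_rows(
  series=[
    [0.3, 0, 0, 0, 0, 0],
    [0.6, 0, 0, 0, 0, 0],
    [0.9, 0, 0, 0, 0, 0],
    [1, 0, 0, 0, 0, 0],
    [1, 0, 0, 0, 0, 0],
  ],
)

```text
time: 47.3
ee_pos: [0.5989, 0.1451, 0.3756]
eef_rot: [0.706, 0.708, -0.0, 0.0]
ft_force: [-0.4, 0.1, -2.1]
width: 0.03
grip_force: 19.6
```

>>> play_rows(
  series=[
    [0.1, -0.2, 0, 0, 0, 0],
    [0.25, -0.5, 0, 0, 0, 0],
    [0.25, -0.8, 0, 0, 0, 0],
    [0.25, -0.89, 0, 0, 0, 0],
    [0.25, -0.89, 0, 0, 0, 0],
  ],
)

```text
time: 47.8
ee_pos: [0.4637, 0.1786, 0.3756]
eef_rot: [0.708, 0.707, 0.001, -0.004]
ft_force: [-0.0, 0.1, -1.0]
width: 0.0304
grip_force: 19.6
```

>>> play_rows(
  series=[
    [0, 0, 0, 0, 0, 0],
    [0, 0, 0, 0, 0, 0],
    [0, 0, 0, 0, 0, 0],
    [0, 0, 0, 0, 0, 0],
    [0, 0, 0, 0, 0, 0],
  ],
)

```text
time: 48.3
ee_pos: [0.4658, 0.1809, 0.3761]
eef_rot: [0.708, 0.706, -0.001, 0.001]
ft_force: [0.1, -0.1, -1.8]
width: 0.0299
grip_force: 19.6
```

>>> play_rows(
  series=[
    [0, -0.006, 0.2, 0, 0, 0],
    [0, -0.006, 0.45, 0, 0, 0],
    [0, -0.006, 0.7, 0, 0, 0],
    [0, -0.006, 0.85, 0, 0, 0],
    [0, -0.006, 0.92, 0, 0, 0],
  ],
)

```text
time: 48.8
ee_pos: [0.464, 0.1807, 0.236]
eef_rot: [0.708, 0.706, -0.002, 0.0]
ft_force: [-0.2, -0.3, -1.9]
width: 0.0299
grip_force: 19.6
```

>>> play_rows(
  series=[
    [0, 0, 0, 0, 0, 0],
    [0, 0, 0, 0, 0, 0],
    [0, 0, 0, 0, 0, 0],
    [0, 0, 0, 0, 0, 0],
    [0, 0, 0, 0, 0, 0],
  ],
)

```text
time: 49.3
ee_pos: [0.4646, 0.1815, 0.2389]
eef_rot: [0.708, 0.707, 0.001, -0.0]
ft_force: [0.2, 0.0, -1.3]
width: 0.0303
grip_force: 19.6
```

Contact is expected at TCP z = 0.2324, about 6 mm below the arm's current height.

>>> play_rows(
  series=[
    [0, 0, 0.015, 0, 0, 0],
    [0, 0, 0.025, 0, 0, 0],
    [0, 0, 0.032, 0, 0, 0],
    [0, 0, 0.037, 0, 0, 0],
    [0, 0, 0.037, 0, 0, 0],
  ],
)

```text
time: 49.8
ee_pos: [0.4644, 0.1812, 0.2326]
eef_rot: [0.708, 0.706, -0.0, -0.0]
ft_force: [0.0, 0.1, -2.2]
width: 0.0303
grip_force: 19.6
```

>>> play_rows(
  series=[
    [0, 0, 0.003, 0, 0, 0],
    [0, 0, 0.006, 0, 0, 0],
    [0, 0, 0.006, 0, 0, 0],
  ],
)

```text
time: 50.1
ee_pos: [0.4646, 0.1812, 0.2322]
eef_rot: [0.708, 0.706, 0.0, -0.0]
ft_force: [-3.5, -0.8, 7.7]
width: 0.0305
grip_force: 19.6
```

>>> play_rows(
  series=[
    [0, 0, 0, 0, 0, 0],
    [0, 0, 0, 0, 0, 0],
    [0, 0, 0, 0, 0, 0],
    [0, 0, 0, 0, 0, 0],
    [0, 0, 0, 0, 0, 0],
  ],
  fingers=0.4,
)

```text
time: 50.6
ee_pos: [0.4644, 0.1813, 0.2318]
eef_rot: [0.708, 0.706, 0.0, 0.0]
ft_force: [0.5, 0.4, 0.4]
width: 0.0581
grip_force: 0.0
```

>>> play_rows(
  series=[
    [0, 0, -0.1, 0, 0, 0],
    [0, 0, -0.4, 0, 0, 0],
    [0, 0, -0.7, 0, 0, 0],
    [0, 0, -1, 0, 0, 0],
    [0, 0, -1, 0, 0, 0],
  ],
)

```text
time: 51.1
ee_pos: [0.4665, 0.1802, 0.3873]
eef_rot: [0.708, 0.706, 0.004, -0.001]
ft_force: [0.6, -1.2, -1.2]
width: 0.0605
grip_force: 0.0
```

>>> play_rows(
  series=[
    [-0.3, 0, 0, 0, 0, 0],
    [-0.6, 0, 0, 0, 0, 0],
    [-1, 0, 0, 0, 0, 0],
    [-1, 0, 0, 0, 0, 0],
  ],
)

```text
time: 51.5
ee_pos: [0.4644, 0.025, 0.3815]
eef_rot: [0.71, 0.704, 0.001, -0.002]
ft_force: [0.1, 0.5, 0.3]
width: 0.0607
grip_force: 0.0
```

>>> play_rows(
  series=[
    [-1, 0, 0, 0, 0, 0],
    [-1, 0, 0, 0, 0, 0],
    [-1, 0, 0, 0, 0, 0],
    [-1, 0, 0, 0, 0, 0],
  ],
)

```text
time: 51.9
ee_pos: [0.464, -0.1239, 0.3821]
eef_rot: [0.71, 0.705, 0.002, -0.001]
ft_force: [-0.7, 1.8, -0.6]
width: 0.061
grip_force: 0.0
```

>>> play_rows(
  series=[
    [-1, 0, 0, 0, 0, 0],
    [-1, 0, 0, 0, 0, 0],
    [-1, 0, 0, 0, 0, 0],
    [-1, 0, 0, 0, 0, 0],
    [-1, 0, 0, 0, 0, 0],
  ],
)

```text
time: 52.4
ee_pos: [0.4269, -0.2485, 0.396]
eef_rot: [0.709, 0.705, 0.005, 0.016]
ft_force: [-0.1, 0.1, 0.2]
width: 0.0611
grip_force: 0.0
```

Run:
```python
from h import *
t=vision.camera("top"); s=vision.camera("side")
# overlay expected lids/jars/post/setters outlines
E={"tall_jar":(.4659,.0919,.028,0),"small_lid":(.4659,.0919,.107,0),"squat_jar":(.4628,.2703,.028,0),"large_lid":(.4628,.2703,.077,0),"post":(.4645,.1811,.018,0),"round_setter":(.4659,.0911,.018,0),"square_setter":(.4633,.2708,.018,-.23)}
o=[]
for c,im,(u0,v0) in (("top",t,(150,210)),("side",s,(190,150))):
    a=im[v0:v0+150,u0:u0+200]; b=cv2.resize(a,None,fx=4,fy=4,interpolation=cv2.INTER_CUBIC); d=b.copy()
    for n,p in E.items():
        m=render(c,n,np.array(p))[v0:v0+150,u0:u0+200].astype(np.uint8)
        cv2.drawContours(d,cv2.findContours(cv2.resize(m,None,fx=4,fy=4,interpolation=0),0,2)[0],-1,(0,255,0),1)
    cv2.imwrite(f"pics/{c}_raw.png",b); cv2.imwrite(f"pics/{c}_ov.png",d)
for n in ("small_lid","large_lid","post","tall_jar","squat_jar"):
    ms=masks(n); print(n,{c:(np.argwhere(m).mean(0)[::-1].round(1),np.argwhere(render(c,n,np.array(E[n]))).mean(0)[::-1].round(1)) for c,(m,k) in ms.items()})
```

```text
small_lid {'top': (array([265.4, 311.4]), array([265.8, 311.7]))}
large_lid {'top': (array([179.7, 314.8]), array([179.9, 315.3]))}
post {'top': (array([224.8, 312.6]), array([225.4, 312.9]))}
tall_jar {'side': (array([244. , 226.4]), array([243.5, 220.5]))}
squat_jar {}
```

View pics/top_ov.png

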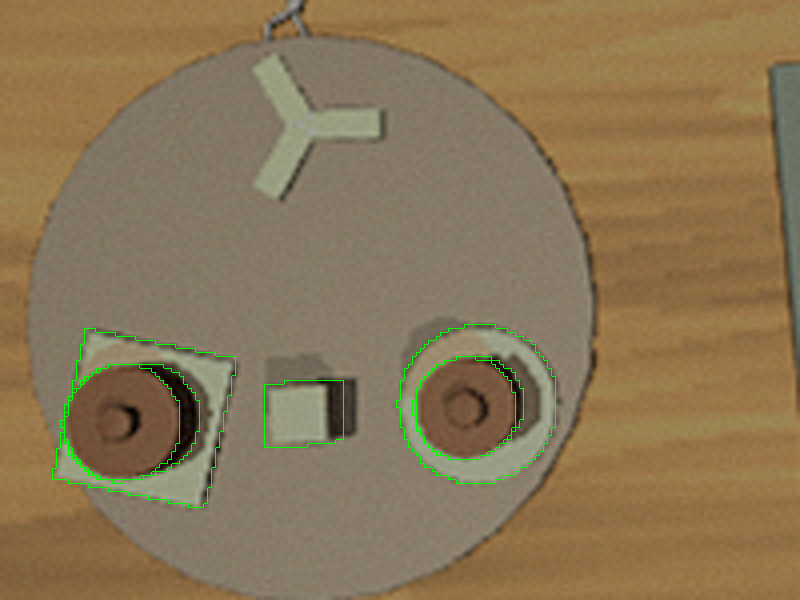

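View pics/side_raw.png

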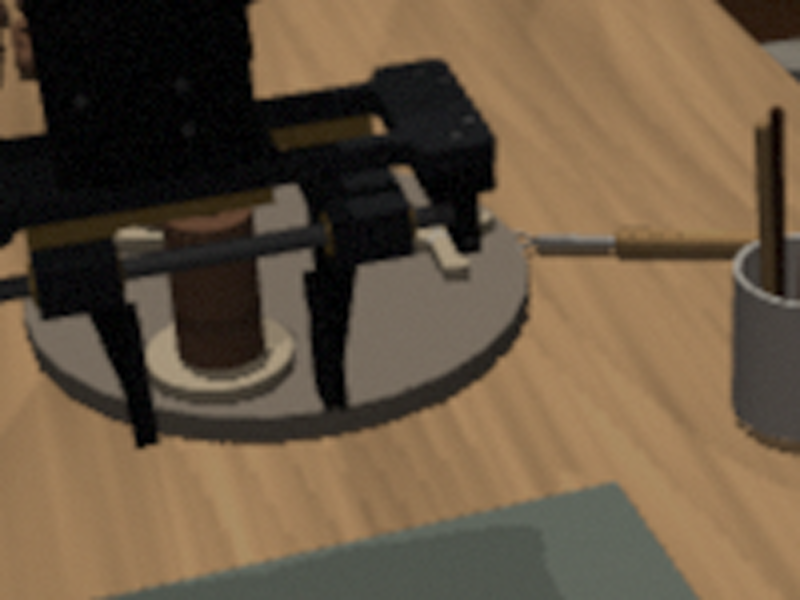

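The top view matches the predicted outlines: lids concentric at (120,422) and (467,407), post midway at (297,412), stilt empty. In the side view the gripper blocks everything but the tall jar, so I'll move the arm aside for one side check.

>>> play_rows(
  series=[
    [-0.3, 1, 0, 0, 0, 0],
    [-0.3, 1, 0, 0, 0, 0],
    [-0.3, 1, 0, 0, 0, 0],
    [-0.3, 1, 0, 0, 0, 0],
    [-0.3, 1, 0, 0, 0, 0],
  ],
)

```text
time: 54.0
ee_pos: [0.4566, -0.234, 0.4328]
eef_rot: [0.707, 0.706, 0.01, 0.034]
ft_force: [0.2, -0.5, 0.5]
width: 0.0609
grip_force: 0.0
```

>>> play_rows(
  series=[
    [-0.3, 0.5, 0, 0, 0, 0],
    [-0.3, 0.5, 0, 0, 0, 0],
    [-0.3, 0.5, 0, 0, 0, 0],
    [-0.3, 0.5, 0, 0, 0, 0],
    [-0.3, 0.5, 0, 0, 0, 0],
  ],
)

```text
time: 54.5
ee_pos: [0.4655, -0.2447, 0.4554]
eef_rot: [0.707, 0.705, 0.016, 0.052]
ft_force: [-0.3, 1.0, 0.3]
width: 0.0608
grip_force: 0.0
```

Run:
```python
from h import *
s=vision.camera("side")
cv2.imwrite("pics/side_f.png",cv2.resize(s[150:300,170:430],None,fx=3,fy=3,interpolation=cv2.INTER_CUBIC))
st=status.read_state(); print(st["time"],st["ee_pos"],st["ft_force"])
```

```text
54.55 [ 0.46554034 -0.24470435  0.4553523 ] [0.04001135 1.11129674 0.17777026]
```

View pics/side_f.png

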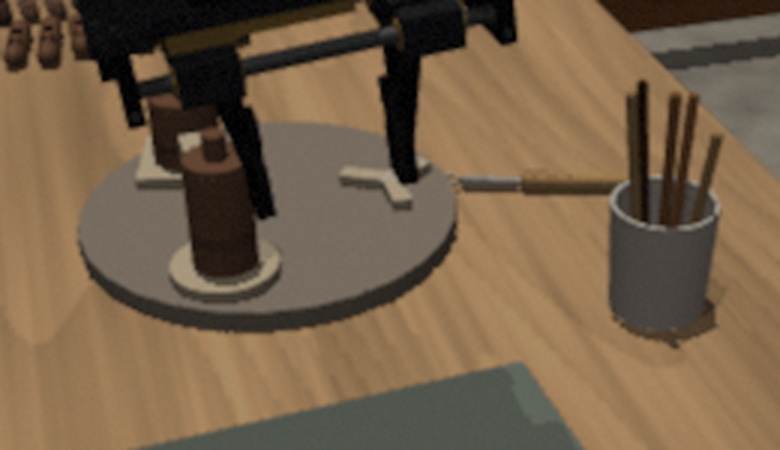

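The side view shows the tall jar upright on the round setter with its lid seated (knob at (213,145)). The squat jar stands behind it on the square setter, the stilt is empty, and the pot and trimming tool are where they were. The arm is clear of everything.

```bash
python3 -c "
from bench import job
print(job.close_job())"
```

```text
the job is handed in; nothing more can be done
None
```

The kiln shelf is loaded and the job was handed in at about 55 s of robot time: both jars are on their setters with their lids on and the post is midway between the setters; the top view confirmed the lids and post, while the side view was partly blocked by the gripper.

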